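# Check the counter scale with the right test weight

## Task

Before the shop opens, the sweets scale has to be checked with the 500 g test weight, the largest of the three knobbed steel weights. The weights are in the three identical shut cases, nobody knows which is in which: open the cases until you find the largest weight and set it gently on the scale's platter, alone, without ever driving the platter down to its stop. Leave the correction fluid bottle and the small receipt roll where they stand; opened cases may stay open.

Things in the scene. Friction and masses are not known exactly. Their poses are not given: they have to be found in the camera images.
- case_a: first of three identical grey cases, fixed, 90 mm (its x) by 96 mm (its y), rim 62 mm high, walls 5 mm, inside 80 by 86 mm, inner floor 6 mm up; lid 10 mm thick, hinged along y at the rear (+x). Origin: centre of underside; x front to hinge; turned up to 0.3 rad. Holds one upright steel weight, any of three, up to 9 mm from its centre; the weights' poses are not reported
- case_a_seat (a point): centre of this case's inner floor. Weights, round, with a plain cylindrical knob on top: 500 g: body 49 mm across, 30 high, knob 22 across from 35 to 50 mm up; 200 g: body 38 across, 19 high, knob 16 across from 22 to 31 mm up; 100 g: body 30 across, 15 high, knob 13 across from 18 to 26 mm up. Fingertips 36 mm above this point can close only on the 500 g knob
- case_a_tab (a point): centre of this case's lid pull: a steel bar 22 mm long along the case's y and 12 mm thick, 23 mm ahead of the lid's front edge (a 12 mm wide, 5 mm thick stem joins it). Pinch it by its two ends from above (fingers closing along the case's y): it turns between the fingers as the lid swings, so the tool may stay upright
- case_a_hinge (a point): point on this lid's hinge line, in the middle (47 mm behind the case's centre, 62 mm up); the pull's centre swings about it on a radius of 115 mm, starting 5.5 mm above it
- case_a_lid (a joint): angle of this lid: 0 shut, 1.92 fully open leaning back. A ball catch holds it: lifting the pull takes roughly 8 N over the first 0.1 rad, then it swings freely; an open lid with its pull stands about 180 mm above the counter; let go beyond 1.5 rad it stays open, from below about 1.2 rad it falls shut
- case_b: second of three identical grey cases, fixed, 90 mm (its x) by 96 mm (its y), rim 62 mm high, walls 5 mm, inside 80 by 86 mm, inner floor 6 mm up; lid 10 mm thick, hinged along y at the rear (+x). Origin: centre of underside; x front to hinge; turned up to 0.3 rad. Holds one upright steel weight, any of three, up to 9 mm from its centre; the weights' poses are not reported
- case_b_seat (a point): centre of this case's inner floor. Weights, round, with a plain cylindrical knob on top: 500 g: body 49 mm across, 30 high, knob 22 across from 35 to 50 mm up; 200 g: body 38 across, 19 high, knob 16 across from 22 to 31 mm up; 100 g: body 30 across, 15 high, knob 13 across from 18 to 26 mm up. Fingertips 36 mm above this point can close only on the 500 g knob
- case_b_tab (a point): centre of this case's lid pull: a steel bar 22 mm long along the case's y and 12 mm thick, 23 mm ahead of the lid's front edge (a 12 mm wide, 5 mm thick stem joins it). Pinch it by its two ends from above (fingers closing along the case's y): it turns between the fingers as the lid swings, so the tool may stay upright
- case_b_hinge (a point): point on this lid's hinge line, in the middle (47 mm behind the case's centre, 62 mm up); the pull's centre swings about it on a radius of 115 mm, starting 5.5 mm above it
- case_b_lid (a joint): angle of this lid: 0 shut, 1.92 fully open leaning back. A ball catch holds it: lifting the pull takes roughly 8 N over the first 0.1 rad, then it swings freely; an open lid with its pull stands about 180 mm above the counter; let go beyond 1.5 rad it stays open, from below about 1.2 rad it falls shut
- case_c: third of three identical grey cases, fixed, 90 mm (its x) by 96 mm (its y), rim 62 mm high, walls 5 mm, inside 80 by 86 mm, inner floor 6 mm up; lid 10 mm thick, hinged along y at the rear (+x). Origin: centre of underside; x front to hinge; turned up to 0.3 rad. Holds one upright steel weight, any of three, up to 9 mm from its centre; the weights' poses are not reported
- case_c_seat (a point): centre of this case's inner floor. Weights, round, with a plain cylindrical knob on top: 500 g: body 49 mm across, 30 high, knob 22 across from 35 to 50 mm up; 200 g: body 38 across, 19 high, knob 16 across from 22 to 31 mm up; 100 g: body 30 across, 15 high, knob 13 across from 18 to 26 mm up. Fingertips 36 mm above this point can close only on the 500 g knob
- case_c_tab (a point): centre of this case's lid pull: a steel bar 22 mm long along the case's y and 12 mm thick, 23 mm ahead of the lid's front edge (a 12 mm wide, 5 mm thick stem joins it). Pinch it by its two ends from above (fingers closing along the case's y): it turns between the fingers as the lid swings, so the tool may stay upright
- case_c_hinge (a point): point on this lid's hinge line, in the middle (47 mm behind the case's centre, 62 mm up); the pull's centre swings about it on a radius of 115 mm, starting 5.5 mm above it
- case_c_lid (a joint): angle of this lid: 0 shut, 1.92 fully open leaning back. A ball catch holds it: lifting the pull takes roughly 8 N over the first 0.1 rad, then it swings freely; an open lid with its pull stands about 180 mm above the counter; let go beyond 1.5 rad it stays open, from below about 1.2 rad it falls shut
- scale: white dial scale, fixed to the counter, body 116 by 116 mm, dial with pointer on its front (-x); round steel platter 114 mm across on top. Origin: centre of the underside, platter centre straight above it
- platter_top (a point): centre of the platter's upper face, 81 mm above the counter when empty; a rim 2.5 mm high round its edge, at 57 mm radius
- platter (a joint): how far the platter has sunk (m): 0 empty, 0.0028 under 200 g, 0.0070 under 500 g (spring 700 N/m); its stop is at 0.020
- correction_fluid: correction fluid bottle, 32 mm across, 76 mm high, standing loose in front of the cases; origin: centre of its underside
- receipt_roll_b: small white receipt roll, 41 mm across, 57 mm high, standing loose behind the cases; origin: centre of its underside

How it is judged (in metres and radians):
On the way:
1. a case has been opened wide (value of joint any of case_a_lid, case_b_lid, case_c_lid above 1.2 rad), for 0.1 s.
At the end, for the whole second after the job is handed in: The scale shows the 500 g weight alone on its platter: the platter rests 6.3 to 7.7 mm down (450 to 550 g) and still, within 5 mm/s (value of joint platter between 0.0063 and 0.0077 m and velocity of joint platter between -0.005 and 0.005 m/s); the robot touches nothing.
It fails at once if the platter was driven down to its stop (more than 19 mm: weight dropped, or pressed with over 13 N in all) (value of joint platter above 0.019 m).
It fails at once if the correction fluid bottle was pushed away or upset (over 30 mm) (distance of correction_fluid from where it was at the start of the episode above 0.03 m).
It fails at once if the small receipt roll was pushed away or upset (over 30 mm) (distance of receipt_roll_b from where it was at the start of the episode above 0.03 m).
It also fails if it takes over 72 s, if anything falls off the work surface, if the arm or the gripper's body presses on something with over 40 N, if the wrist force passes 120 N, or if a joint passes its speed limit or range.

## Robot

A 6-joint arm with a two-finger parallel gripper is mounted at the origin on a cart in front of the work surface, level with it; the furniture and walls round the work are solid. World frame = base frame: x ahead of the robot, y to its left, z up, the work surface at z = 0. Lengths are in mm, angles in rad, forces in N, time in s.
With the tool pointing down it reaches from about 325 to 900 mm from the base axis. Payload 3.5 kg.
Tool frame: the origin (TCP) lies on the centre line of the jaws, within the pads' length; the fingertips stand 25 mm ahead of it and the grasp point (between the pads) lies 6 mm ahead of it (robot.nose_length is the distance from the TCP to the fingertips, in mm); z points along the fingers, y is the line along which they close (so a half turn about z gives the same grasp; the last joint's range is limited). The gripper opens to 85 mm and grips with 20 to 120 N. Pads are 22 mm wide; open, the fingers measure 114 mm over their backs; the gripper's body (76 mm by 85 mm) begins 54 mm behind the grasp point. The pads swing forward as they close: fully open they stand 13 mm farther back than shut.
Start: joints at [-1.231, 0.276, -0.026, 1.268, 0, 1.467], TCP at [267.783, -564.725, 256.313] pointing down, gripper open.
Joint ranges: [-3.12, 3.12], [-0.85, 1.88], [-1.08, 1.24], [-1.95, 2.15], [-1.57, 1.53], [-3.14, 3.14]. Speed limits (rad/s): [2.57, 2.57, 3.14, 3.14, 3.14, 3.14].

## Interface

Orientations are given as a 3x3 rotation matrix whose columns are the frame's x, y, z axes.
In Python, from station import robot gives the robot as it stands.
- The arm moves only by the tool nudge_tcp, called as name(argument=value, ...), one argument or row to a line, values as JSON. Schema: {"type":"object","properties":{"offsets":{"type":"array","items":{"type":"array","prefixItems":[{"type":"number"},{"type":"array","items":{"type":"number"},"minItems":3,"maxItems":3},{"type":"array","items":{"type":"number"},"minItems":3,"maxItems":3}],"minItems":3,"maxItems":3},"minItems":1,"maxItems":8},"clamp_n":{"type":"number"},"only":{"type":"string"},"quiet":{"type":"boolean"},"lines":{"type":"string"}},"required":["offsets"],"additionalProperties":false}. offsets is a list of rows, 1 to 8 of them, each written [opening, [dx, dy, dz], [rx, ry, rz]]: the opening from 0.0 (shut) to 1.0 (fully open), then dx, dy, dz in shares of the most that a row can go, 1 being 62.5 mm, then a rotation vector rx, ry, rz in a scale on which 1.0 is 2 rad; each row shifts and turns the commanded pose from where the row before left it, along the tool's axes as they then stand; what a row does not reach is not made up. A row lasts 1/8 s, in which the tool goes at most 62.5 mm and 0.188 rad, less where a joint would pass 70% of its speed; a pose out of reach is approached as far as the arm can. The fingers move at their own pace and stop on an object; clamp_n is the grip in N (left out, the last holds). Time passes only in rows, so rows that do not move let the fingers close. The tool returns the time, the measured TCP pose, the force, the opening and the grip force at its end. only (a regular expression) keeps the lines of the reply that match it, lines (a string "A,B") keeps lines A to B, and quiet returns only ok. A shift or turn number past 1, either way, is cut back to 1. Input that does not fit is refused with a message, and nothing moves.
- robot.state(): the state, without advancing time (a new reading comes with each control period).
- robot.capture(name): name is "scene" or "top"; returns a dict with "pixels" (480x640x3 uint8, blue, green, red), "fx", "fy", "cx", "cy" (pixels), "rvec" (rotation vector, rad) and "tvec" (3), from world to camera coordinates, as OpenCV has them. Camera axes: x right, y down, z forward; pixel columns grow to the right and rows downward; lengths in mm; the calibration is good to about 2 mm. A picture is of the moment at which its call begins. There is no depth.
- robot.sign_off(): hands the job in; it is judged then, once.
The state is a dict: "time": time; "q": joint angles; "qvel": joint speeds; "joint_torque": joint torques, N m; "tool_pos": TCP position; "orientation": TCP orientation; "wrist_force": force on the tool from outside, world axes, zero at the start; "moment": the same for the moment, N m; "gripper_width": opening from 0.0 (shut) to 1.0 (fully open); "grasp_force": force on a finger pad.
Only numpy, scipy, OpenCV 4.12 (cv2) and the standard library are available. Lean on these libraries where they do the work, as an engineer would, in place of code of your own. Each camera call takes 0.05 s, during which the arm holds its last target. There are 200 camera calls.

## Working session

There is one attempt and no reset: what is moved stays moved. The work goes in short steps, Python scripts to look and compute and a tool call to move; the robot and the scene stay as the last step left them, time stands still between calls to the robot, and variables do not carry over. Pictures are saved under pics/ and viewed, at most 10 in all, crops included, and the job is handed in when it is done.

```bash
ls; mkdir -p pics; python3 - <<'E'
from station import robot
import cv2
for n in("scene","top"):
    c=robot.capture(n); cv2.imwrite(f"pics/{n}0.png",c["pixels"]); print(n,c["fx"],c["fy"],c["cx"],c["cy"],c["rvec"],c["tvec"])
s=robot.state(); print(s)
E
```

```text
pics
station.py
scene 440.2363957269787 440.2363957269787 310.30696911884456 234.99079226522457 [ 1.87632261 -1.0079704   0.58625854] [-370.90659134  239.77613902  563.45515809]
top 551.1826397590189 551.1826397590189 315.52614894571207 242.3453537619538 [ 2.11918154 -2.15779018  0.12967796] [ -79.16702041  506.59520146 1048.83810286]
{'time': 0.1, 'q': array([-1.23134262e+00,  2.77119635e-01, -2.77448037e-02,  1.26798913e+00,
        1.68523018e-05,  1.46742452e+00]), 'qvel': array([-0.00130379, -0.00266831,  0.00261536,  0.00152803, -0.00036838,
       -0.00025979]), 'joint_torque': array([ 3.86664724e-04, -4.46707141e+01,  2.96128893e+01,  8.43698363e-03,
       -1.30480175e-04,  1.91406698e-06]), 'tool_pos': array([ 267.60242911, -564.09443595,  255.23201916]), 'orientation': array([[ 9.03544638e-01,  4.28493454e-01, -6.69113851e-04],
       [ 4.28493915e-01, -9.03542572e-01,  1.94546167e-03],
       [ 2.29044739e-04, -2.04452267e-03, -9.99997884e-01]]), 'wrist_force': array([ 0.10533482,  0.07306167, -0.5475383 ]), 'moment': array([-0.07107566,  0.03761811,  0.013195  ]), 'grasp_force': 0.0, 'gripper_width': 1.0012931604107598}
```

View pics/top0.png

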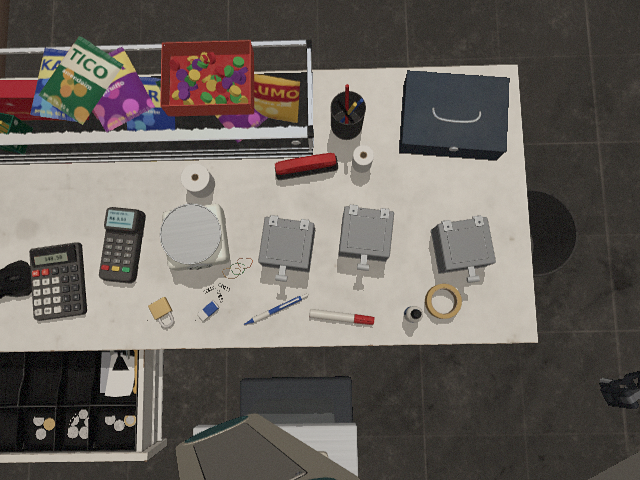

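View pics/scene0.png

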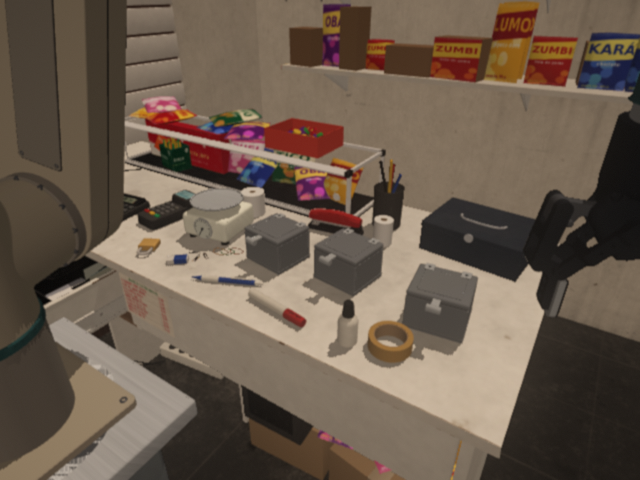

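The top view shows the cases at about (287,243), (366,233) and (466,244), with their pulls on the near side. The platter is at (191,234), the bottle at (413,314) and the small roll at (363,158). The gripper is at the scene's right edge.

```bash
cat > h.py <<'E'
import numpy as np, cv2
from station import robot
def cam(n):
    c=robot.capture(n); c["R"]=cv2.Rodrigues(np.array(c["rvec"],float))[0]; c["t"]=np.array(c["tvec"],float).ravel(); return c
def ray(c,u,v):
    d=c["R"].T@np.array([(u-c["cx"])/c["fx"],(v-c["cy"])/c["fy"],1]); return -c["R"].T@c["t"],d
def onz(c,u,v,z):
    o,d=ray(c,u,v); return (o+d*(z-o[2])/d[2]).round(1)
def proj(c,p):
    q=c["R"]@np.array(p,float)+c["t"]; return np.array([c["fx"]*q[0]/q[2]+c["cx"],c["fy"]*q[1]/q[2]+c["cy"]])
def delta(target):
    s=robot.state(); return s["orientation"].T@(np.array(target,float)-s["tool_pos"])
E
python3 - <<'E'
from h import *
c=cam("top"); print(ray(c,0,0)[0])
for n,u,v,z in[("a",287,243,72),("b",366,233,72),("c",466,244,72),("platter",191,234,81),("fluid",413,314,76),("roll",363,155,57)]: print(n,onz(c,u,v,z))
im=c["pixels"][195:295,250:510]
cv2.imwrite("pics/crop1.png",cv2.resize(im,None,fx=3,fy=3,interpolation=cv2.INTER_CUBIC))
print(c["pixels"][250,287],c["pixels"][245,330],c["pixels"][235,366],c["pixels"][278,282])
E
```

```text
[ 352.09171593 -108.94762369 1107.7586922 ]
a [499.6 -34.8  72. ]
b [ 515.9 -185.2   72. ]
c [ 491.1 -372.8   72. ]
platter [519.1 146.6  81. ]
fluid [ 361.8 -267.2   76. ]
roll [ 673.6 -185.    57. ]
[127 131 133] [174 184 192] [132 133 136] [161 165 168]
```

View pics/crop1.png

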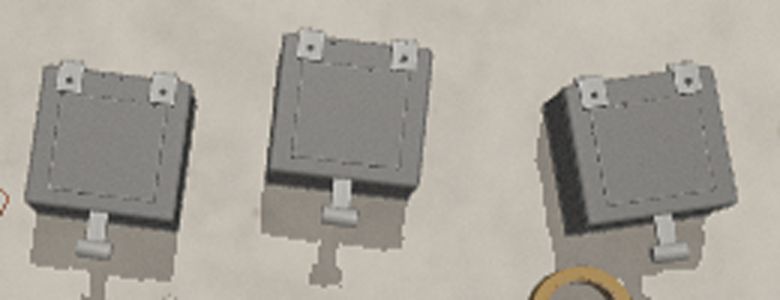

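The crop shows lid a's plates at (70,78) and (163,89) with its pull at (94,249). Lid b's plates are at (310,44) and (403,54) with its pull at (340,215). Lid c's plates are at (593,92) and (687,77) with its pull at (670,251). Next I work out the case poses from the lid corners.

```bash
cat > poses.py <<'E'
from h import *
c=cam("top")
L={"a":[(70,78),(163,89),(94,249),[(43,66),(192,83),(178,222),(27,204)]],
"b":[(310,44),(403,54),(340,215),[(285,33),(433,50),(418,189),(269,183)]],
"c":[(593,92),(687,77),(670,251),[(562,96),(712,66),(735,203),(587,230)]]}
P=lambda p,z:onz(c,250+p[0]/3,195+p[1]/3,z)
for k,(h1,h2,t,co) in L.items():
    a,b=P(h1,72),P(h2,72); T=P(t,73); C=np.array([P(q,72) for q in co])
    yaw1=np.arctan2(*( -(a-b)[:1], (a-b)[1])) if 0 else np.arctan2(-(a-b)[0],(a-b)[1])
    m=(a+b)/2; d=m-T; yaw2=np.arctan2(d[1],d[0])
    lf,rt=C[3]-C[2],C[0]-C[1]; yaw3=np.arctan2(-(lf+rt)[0],(lf+rt)[1])
    lr=C[0]-C[3]+C[1]-C[2]; yaw4=np.arctan2(lr[1],lr[0])
    yaw=np.mean([yaw1,yaw2,yaw3,yaw4]); cen=C.mean(0); x=np.array([np.cos(yaw),np.sin(yaw),0])
    print(k,np.round([yaw1,yaw2,yaw3,yaw4],3),"tab",T,"centre",cen.round(1),"tab-centre along x",((T-cen)@x).round(1),"lat",((T-cen)@[-x[1],x[0],0]).round(1),np.linalg.norm(lf),np.linalg.norm(lr)/2)
E
python3 poses.py
python3 - <<'E'
from h import *
c=cam("top"); im=c["pixels"]; 
# platter via steel-grey circle
g=cv2.medianBlur(cv2.cvtColor(im,6),3)
r=cv2.HoughCircles(g[190:280,150:240],cv2.HOUGH_GRADIENT,1,50,param1=100,param2=15,minRadius=26,maxRadius=36)
for u,v,R in r[0][:2]: print("platter",u+150,v+190,R,onz(c,u+150,v+190,82))
E
```

```text
a [-0.139 -0.142 -0.136 -0.116] tab [433.2 -23.6  73. ] centre [500.  -34.1  72. ] tab-centre along x -67.7 lat 1.5 95.99802081293133 88.99803368614388
b [-0.13  -0.127 -0.099 -0.134] tab [ 451.7 -178.2   73. ] centre [ 516.3 -187.2   72. ] tab-centre along x -65.2 lat 1.0 93.66162501259521 93.2912241317478
c [0.142 0.119 0.171 0.119] tab [ 425.4 -382.6   73. ] centre [ 490.2 -373.4   72. ] tab-centre along x -65.5 lat -0.2 94.13527500358192 86.86283727809037
platter 191.5 236.5 32.1 [514.2 145.3  82. ]
```

Careful with the scale: shifts go in shares of 62.5 mm and turns go in shares of 2 rad. That gives: 60 mm is 0.96, 36 mm is 0.576, 0.154 rad / 2 = 0.077.

nudge_tcp(
  offsets=[
    [0.5,[0,0,0.96],[0,0,0.077]],
    [0.5,[0,0,0.96],[0,0,0.077]],
    [0.5,[0.576,-0.512,0],[0,0,0]],
    [0.5,[0.576,-0.512,0],[0,0,0]],
    [0.5,[0.576,-0.512,0],[0,0,0]],
    [0.5,[0.576,-0.512,0],[0,0,0]],
    [0.5,[0.576,-0.512,0],[0,0,0]],
    [0.5,[0,0,0],[0,0,0]],
  ],
  clamp_n=60,
)

```text
time: 1.25
tool_pos: [426.1, -379.4, 136.2]
orientation: [[0.99, 0.139, -0.0], [0.139, -0.99, 0.001], [0.0, -0.001, -1.0]]
wrist_force: [-0.7, -0.2, 0.2]
gripper_width: 0.507
grasp_force: 0.0
```

```bash
python3 -c "
from h import *
print(delta([424,-382.3,73]),robot.state()['orientation'][:,0])"
```

```text
[-2.47835994  2.60946564 63.18938652] [9.90298908e-01 1.38953492e-01 1.38653738e-05]
```

Scaled: 25 mm is 0.4, 13 mm is 0.208.

nudge_tcp(
  offsets=[
    [0.5,[-0.04,0.0416,0.4],[0,0,0]],
    [0.5,[0,0,0.4],[0,0,0]],
    [0.5,[0,0,0.208],[0,0,0]],
    [0.5,[0,0,0],[0,0,0]],
    [0.2,[0,0,0],[0,0,0]],
    [0.1,[0,0,0],[0,0,0]],
    [0.1,[0,0,0],[0,0,0]],
    [0.1,[0,0,0],[0,0,0]],
  ],
  clamp_n=60,
)

```text
time: 2.25
tool_pos: [422.1, -382.2, 74.2]
orientation: [[0.991, 0.135, -0.0], [0.135, -0.991, 0.006], [0.001, -0.006, -1.0]]
wrist_force: [-1.7, 7.2, 5.0]
gripper_width: 0.237
grasp_force: 58.4
```

Scaled: -22.2 mm is -0.3552, -20.7 mm is -0.3312.

nudge_tcp(
  offsets=[
    [0.1,[0.0192,0,-0.1872],[0,0,0]],
    [0.1,[0.0912,0,-0.3552],[0,0,0]],
    [0.1,[0.16,0,-0.3312],[0,0,0]],
    [0.1,[0.2224,0,-0.2928],[0,0,0]],
    [0.1,[0.2752,0,-0.2432],[0,0,0]],
    [0.1,[0.3184,0,-0.1824],[0,0,0]],
    [0.1,[0,0,0],[0,0,0]],
  ],
)

```text
time: 3.12
tool_pos: [489.3, -373.5, 173.9]
orientation: [[0.991, 0.136, -0.003], [0.136, -0.991, 0.003], [-0.003, -0.004, -1.0]]
wrist_force: [-4.7, 5.6, 1.1]
gripper_width: 0.239
grasp_force: 59.9
```

nudge_tcp(
  offsets=[
    [0.1,[0.3488,0,-0.1152],[0,0,0]],
    [0.1,[0.3648,0,-0.0448],[0,0,0]],
    [0.1,[0.3664,0,0.0288],[0,0,0]],
    [0.1,[0.24,0,0.064],[0,0,0]],
    [0.1,[0,0,0],[0,0,0]],
    [0.1,[0,0,0],[0,0,0]],
  ],
)

```text
time: 3.88
tool_pos: [572.0, -362.9, 179.6]
orientation: [[0.991, 0.136, 0.001], [0.136, -0.991, 0.002], [0.001, -0.002, -1.0]]
wrist_force: [-1.6, 7.6, 6.2]
gripper_width: 0.235
grasp_force: 58.4
```

Scaled: -30 mm is -0.48, 0.132 rad / 2 = 0.066.

nudge_tcp(
  offsets=[
    [0.5,[0,0,0],[0,0,0]],
    [0.5,[0,0,0],[0,0,0]],
    [0.5,[0,0,-0.48],[0,0,0]],
    [0.5,[0,0,-0.48],[0,0,0]],
    [0.5,[0,0,0],[0,0,0.066]],
    [0.5,[0,0,0],[0,0,0.066]],
  ],
)

```text
time: 4.62
tool_pos: [572.0, -365.9, 238.5]
orientation: [[0.991, -0.134, 0.002], [-0.134, -0.991, -0.003], [0.002, 0.002, -1.0]]
wrist_force: [0.5, 0.2, -0.2]
gripper_width: 0.497
grasp_force: 0.0
```

nudge_tcp(
  offsets=[
    [0.5,[-0.576,-0.672,0],[0,0,0]],
    [0.5,[-0.576,-0.672,0],[0,0,0]],
    [0.5,[-0.576,-0.672,0.48],[0,0,0]],
    [0.5,[-0.576,-0.672,0.64],[0,0,0]],
    [0.5,[0,0,0.48],[0,0,0]],
    [0.5,[0,0,0],[0,0,0]],
  ],
)

```text
time: 5.38
tool_pos: [451.4, -182.9, 139.1]
orientation: [[0.992, -0.129, -0.003], [-0.129, -0.992, 0.001], [-0.004, -0.001, -1.0]]
wrist_force: [0.1, 0.1, -0.6]
gripper_width: 0.504
grasp_force: 0.0
```

```bash
python3 - <<'E'
from h import *
print(delta([450,-178,73]),robot.state()['orientation'][:,0])
c=cam("top"); print(proj(c,[490,-373,40]))
cv2.imwrite("pics/c2.png",cv2.resize(c["pixels"][180:310,340:540],None,fx=3,fy=3,interpolation=cv2.INTER_CUBIC))
E
```

```text
[-1.77021336 -4.6161908  66.12176366] [ 0.99166917 -0.128762   -0.00354906]
[462.02146731 246.82197812]
```

View pics/c2.png

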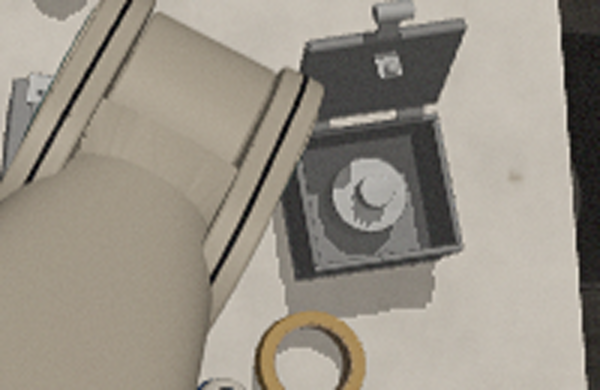

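The picture shows case c open with its weight. The body spans about 74 crop px, which is about 48 mm, so this is the 500 g weight. The knob is at crop (378,187), or about (466,242.3) in the full image.

```bash
python3 - <<'E'
from h import *
c=cam("top")
f=lambda u,v,z:onz(c,340+(u+.5)/3-.5,180+(v+.5)/3-.5,z)
print(f(378,187,56),f(369,195,36),f(332,195,36),f(406,195,36))
g=cv2.cvtColor(c["pixels"],6)
r=cv2.HoughCircles(cv2.resize(g[215:270,435:495],None,fx=4,fy=4,interpolation=cv2.INTER_CUBIC),cv2.HOUGH_GRADIENT,1,60,param1=120,param2=15,minRadius=30,maxRadius=60)
for u,v,R in r[0][:3]:
    print((u/4+435,v/4+215),R/4, onz(c,u/4+435,v/4+215,36), R/4*1072/551*2)
E
```

```text
[ 497.1 -376.5   56. ] [ 494.7 -375.5   36. ] [ 495.2 -351.5   36. ] [ 494.3 -399.4   36. ]
(np.float32(462.875), np.float32(244.625)) 12.025 [ 494.8 -375.9   36. ] 46.79056
(np.float32(478.125), np.float32(256.625)) 12.925 [ 470.7 -404.1   36. ] 50.29256
(np.float32(450.625), np.float32(259.875)) 7.7 [ 465.3 -350.6   36. ] 29.961523
```

Scaled: 49 mm is 0.784, 4.4 mm is 0.0704, -0.132 rad / 2 = -0.066.

nudge_tcp(
  offsets=[
    [0.5,[0,0,0],[0,0,-0.066]],
    [0.5,[0,0,0],[0,0,-0.066]],
    [0.5,[0.0704,0.784,0],[0,0,0]],
    [0.5,[0.0704,0.784,0],[0,0,0]],
    [0.5,[0.0704,0.784,0],[0,0,0]],
    [0.5,[0.0704,0.784,0],[0,0,0]],
    [0.5,[0,0,0],[0,0,0]],
    [0.5,[0,0,0],[0,0,0]],
  ],
)

```text
time: 6.48
tool_pos: [497.6, -376.8, 141.8]
orientation: [[0.991, 0.133, 0.001], [0.133, -0.991, -0.001], [0.001, 0.001, -1.0]]
wrist_force: [-1.5, 0.8, 0.1]
gripper_width: 0.498
grasp_force: 0.0
```

```bash
python3 -c "
from h import *
print(delta([495.5,-376,67]),robot.state()['orientation'][:,0])"
```

```text
[-2.08153392 -1.12265017 74.84540439] [0.99105277 0.13346481 0.00124731]
```

nudge_tcp(
  offsets=[
    [0.5,[-0.032,-0.016,0.4],[0,0,0]],
    [0.5,[0,0,0.4],[0,0,0]],
    [0.5,[0,0,0.24],[0,0,0]],
    [0.5,[0,0,0.152],[0,0,0]],
    [0.5,[0,0,0],[0,0,0]],
  ],
)

```text
time: 7.1
tool_pos: [494.7, -374.4, 65.9]
orientation: [[0.991, 0.135, -0.001], [0.135, -0.991, 0.001], [-0.001, -0.001, -1.0]]
wrist_force: [0.8, -1.1, -0.0]
gripper_width: 0.5
grasp_force: 0.0
```

nudge_tcp(
  offsets=[
    [0.3,[0,0,0],[0,0,0]],
    [0.1,[0,0,0],[0,0,0]],
    [0.1,[0,0,0],[0,0,0]],
    [0.1,[0,0,0],[0,0,0]],
    [0.1,[0,0,0],[0,0,0]],
  ],
  clamp_n=60,
)

```text
time: 7.72
tool_pos: [495.4, -375.0, 67.2]
orientation: [[0.991, 0.135, 0.001], [0.135, -0.991, -0.0], [0.001, 0.001, -1.0]]
wrist_force: [-0.2, 3.2, 5.5]
gripper_width: 0.226
grasp_force: 58.7
```

Scaled: -35 mm is -0.56, -30 mm is -0.48.

nudge_tcp(
  offsets=[
    [0.1,[0,0,-0.16],[0,0,0]],
    [0.1,[0,0,-0.32],[0,0,0]],
    [0.1,[0,0,-0.48],[0,0,0]],
    [0.1,[0,0,-0.56],[0,0,0]],
    [0.1,[0,0,-0.56],[0,0,0]],
    [0.1,[0,0,0],[0,0,0]],
  ],
  clamp_n=90,
)

```text
time: 8.48
tool_pos: [496.3, -376.6, 198.8]
orientation: [[0.991, 0.134, 0.004], [0.134, -0.991, -0.005], [0.004, 0.005, -1.0]]
wrist_force: [-0.3, -0.2, -5.3]
gripper_width: 0.212
grasp_force: 88.6
```

nudge_tcp(
  offsets=[
    [0.1,[0.056,-0.32,0],[0,0,0]],
    [0.1,[0.112,-0.64,0],[0,0,0]],
    [0.1,[0.112,-0.64,0],[0,0,0]],
    [0.1,[0.112,-0.64,0],[0,0,0]],
    [0.1,[0.112,-0.64,0],[0,0,0]],
    [0.1,[0.112,-0.64,0],[0,0,0]],
    [0.1,[0.112,-0.64,0],[0,0,0]],
  ],
)

```text
time: 9.35
tool_pos: [502.6, -108.4, 193.3]
orientation: [[0.991, 0.135, -0.005], [0.135, -0.991, 0.002], [-0.005, -0.003, -1.0]]
wrist_force: [0.7, -0.5, -4.8]
gripper_width: 0.217
grasp_force: 88.7
```

Scaled: -40 mm is -0.64, -10 mm is -0.16.

nudge_tcp(
  offsets=[
    [0.1,[0.112,-0.64,0],[0,0,0]],
    [0.1,[0.112,-0.64,0],[0,0,0]],
    [0.1,[0.112,-0.64,0],[0,0,0]],
    [0.1,[0.112,-0.64,0],[0,0,0]],
    [0.1,[0.112,-0.64,0],[0,0,0]],
    [0.1,[0.112,-0.64,0],[0,0,0]],
    [0.1,[0.056,-0.16,0],[0,0,0]],
    [0.1,[0,0,0],[0,0,0]],
  ],
)

```text
time: 10.35
tool_pos: [515.4, 138.9, 194.2]
orientation: [[0.99, 0.141, -0.004], [0.141, -0.99, 0.002], [-0.004, -0.002, -1.0]]
wrist_force: [-0.6, -0.6, -4.7]
gripper_width: 0.216
grasp_force: 88.9
```

```bash
python3 - <<'E'
from h import *
print(delta([515.5,146,67+75]),robot.state()['wrist_force'])
c=cam("scene"); cv2.imwrite("pics/s3.png",cv2.resize(c["pixels"][60:310,120:460],None,fx=2,fy=2))
E
```

```text
[ 1.31213347 -6.90732398 52.19281595] [-0.62740682 -0.57472585 -4.7041189 ]
```

View pics/s3.png

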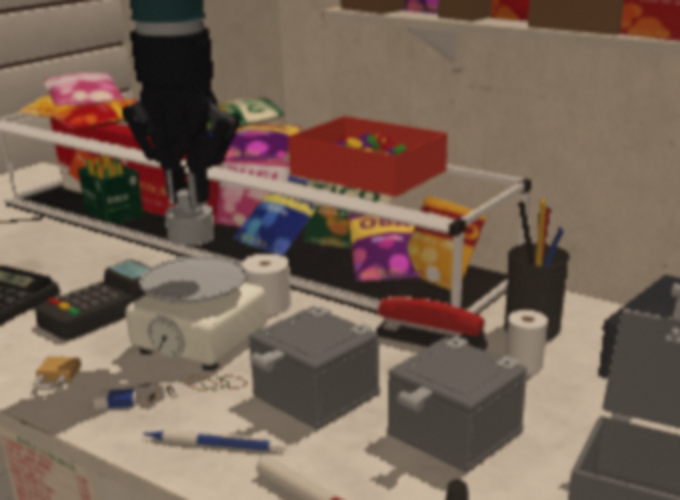

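The weight hangs upright over the platter, at crop (190,222), and the wrist reads 4.9 N. I lower it now.

Scaled: 20 mm is 0.32, 15 mm is 0.24.

nudge_tcp(
  offsets=[
    [0.1,[0.0208,-0.112,0.32],[0,0,0]],
    [0.1,[0,0,0.24],[0,0,0]],
    [0.1,[0,0,0.128],[0,0,0]],
    [0.1,[0,0,0.048],[0,0,0]],
    [0.1,[0,0,0],[0,0,0]],
    [0.1,[0,0,0],[0,0,0]],
  ],
)

```text
time: 11.15
tool_pos: [518.4, 142.5, 150.8]
orientation: [[0.989, 0.145, 0.0], [0.145, -0.989, 0.006], [0.001, -0.006, -1.0]]
wrist_force: [-0.5, 0.3, -5.2]
gripper_width: 0.212
grasp_force: 89.0
```

nudge_tcp(
  offsets=[
    [0.1,[0,0,0.032],[0,0,0]],
    [0.1,[0,0,0.032],[0,0,0]],
    [0.1,[0,0,0.032],[0,0,0]],
    [0.1,[0,0,0.032],[0,0,0]],
    [0.1,[0,0,0.032],[0,0,0]],
    [0.1,[0,0,0],[0,0,0]],
    [0.1,[0,0,0],[0,0,0]],
  ],
)

```text
time: 12.02
tool_pos: [517.9, 142.6, 140.2]
orientation: [[0.989, 0.145, -0.001], [0.145, -0.989, 0.006], [0.0, -0.006, -1.0]]
wrist_force: [-0.6, 0.3, -4.1]
gripper_width: 0.214
grasp_force: 89.0
```

Scaled: 1.5 mm is 0.024, 1 mm is 0.016.

nudge_tcp(
  offsets=[
    [0.1,[0,0,0.024],[0,0,0]],
    [0.1,[0,0,0.024],[0,0,0]],
    [0.1,[0,0,0.024],[0,0,0]],
    [0.1,[0,0,0.016],[0,0,0]],
    [0.1,[0,0,0],[0,0,0]],
    [0.1,[0,0,0],[0,0,0]],
    [0.1,[0,0,0],[0,0,0]],
  ],
)

```text
time: 12.9
tool_pos: [517.9, 142.6, 134.7]
orientation: [[0.989, 0.145, -0.001], [0.145, -0.989, 0.006], [0.0, -0.006, -1.0]]
wrist_force: [-0.7, 0.5, 0.3]
gripper_width: 0.214
grasp_force: 89.5
```

Wrist load is about zero, so the platter carries the weight. I release and lift.

Scaled: -50 mm is -0.8, -40 mm is -0.64.

nudge_tcp(
  offsets=[
    [0.3,[0,0,0],[0,0,0]],
    [0.5,[0,0,0],[0,0,0]],
    [0.5,[0,0,0],[0,0,0]],
    [0.5,[0,0,0],[0,0,0]],
    [0.5,[0,0,-0.24],[0,0,0]],
    [0.5,[0,0,-0.4],[0,0,0]],
    [0.5,[0,0,-0.64],[0,0,0]],
    [0.5,[0,0,-0.8],[0,0,0]],
  ],
  clamp_n=20,
)

```text
time: 13.9
tool_pos: [517.3, 141.8, 266.0]
orientation: [[0.989, 0.145, -0.002], [0.145, -0.989, 0.006], [-0.001, -0.006, -1.0]]
wrist_force: [0.2, -0.3, 0.4]
gripper_width: 0.504
grasp_force: 0.0
```

nudge_tcp(
  offsets=[
    [0.5,[-0.48,0.32,-0.32],[0,0,0]],
    [0.5,[-0.64,0.64,0],[0,0,0]],
    [0.5,[-0.64,0.64,0],[0,0,0]],
    [0.5,[-0.64,0.64,0],[0,0,0]],
    [0.5,[0,0,0],[0,0,0]],
    [0.5,[0,0,0],[0,0,0]],
    [0.5,[0,0,0],[0,0,0]],
    [0.5,[0,0,0],[0,0,0]],
  ],
)

```text
time: 14.9
tool_pos: [390.5, -17.9, 283.9]
orientation: [[0.989, 0.147, -0.001], [0.147, -0.989, 0.006], [-0.0, -0.006, -1.0]]
wrist_force: [-0.6, -1.2, -0.4]
gripper_width: 0.499
grasp_force: 0.0
```

```bash
python3 - <<'E'
from h import *
c=cam("scene"); cv2.imwrite("pics/s4.png",cv2.resize(c["pixels"][120:370,120:460],None,fx=2,fy=2))
print(robot.state()['wrist_force'])
E
```

```text
[ 0.04986431 -0.46012488 -0.22065366]
```

View pics/s4.png

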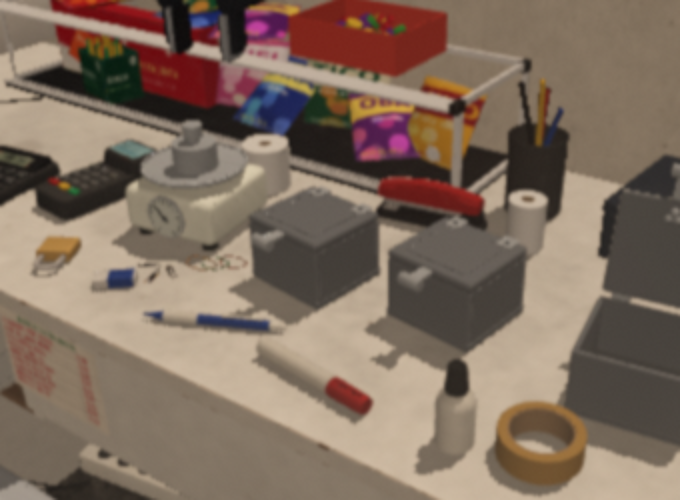

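The weight stands upright on the platter at crop (193,155), and the pointer has moved. The bottle at (455,410) and the roll at (527,215) are still standing, and the gripper is clear.

nudge_tcp(
  offsets=[
    [0.5,[0,0,0],[0,0,0]],
    [0.5,[0,0,0],[0,0,0]],
    [0.5,[0,0,0],[0,0,0]],
    [0.5,[0,0,0],[0,0,0]],
  ],
  quiet=true,
)

```text
ok
```

```bash
python3 -c "
from station import robot
print(robot.sign_off())"
```

```text
the job is handed in; nothing more can be done
None
```

The 500 g weight was in case c, the first I opened; it now stands alone on the scale's platter, set down gently, with the bottle and small roll still standing, and the job is handed in at about 15 s (no verdict was shown).

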